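# Snap the food sample box shut all round

## Task

The lid of the rectangular food box in the yellow tray has been laid on, but its white rim is still standing up on all four sides. Using only the fingers, press the rim down section by section, all the way round, until each of the four sides has clicked fully shut. Leave the box standing where it is without lifting, tipping or shoving it along, and do not disturb the round boxes and the jar beside it.

Things in the scene. Friction and masses are not known exactly. Their poses are not given: they have to be found in the camera images.
- food_box: Loose food box, the only rectangular one in the tray, about 0.9 kg: 160 (x) x 220 (y) mm over its lid rim, clear walls 56 mm high. Origin: centre of its underside, z up, x across it (roughly away from the robot), y along it. Lid: fixed ribbed translucent middle, 116 x 176 mm, top 61 mm above the origin; round it a white rim of four separate sections that slide vertically. Small clips and tabs stick out 9 mm.
- rim_near_top (a point): Middle of the flat top of the near rim section, the long white strip (220 x 20 mm) at the box's -x side, its centre line 70 mm from the box's centre; moves down with it: 74 mm above the box's origin when raised, 66 mm when clicked shut. Frame axes as the food box.
- rim_near (a joint): Travel of the near rim section: 0 raised (open), 0.008 m fully down (shut). Snap action: it pushes back with about 6 N at first, less as it goes down; beyond 4 mm it snaps down by itself and stays shut, let go before that it springs back up.
- rim_far_top (a point): Middle of the flat top of the far rim section, the long white strip (220 x 20 mm) at the box's +x side, its centre line 70 mm from the box's centre; moves down with it: 74 mm above the box's origin when raised, 66 mm when clicked shut. Frame axes as the food box.
- rim_far (a joint): Travel of the far rim section: 0 raised (open), 0.008 m fully down (shut). Snap action: it pushes back with about 6 N at first, less as it goes down; beyond 4 mm it snaps down by itself and stays shut, let go before that it springs back up.
- rim_left_top (a point): Middle of the flat top of the left rim section, the short white strip (116 x 20 mm) at the box's +y side, its centre line 100 mm from the box's centre; moves down with it: 74 mm above the box's origin when raised, 66 mm when clicked shut. Frame axes as the food box.
- rim_left (a joint): Travel of the left rim section: 0 raised (open), 0.008 m fully down (shut). Snap action: it pushes back with about 6 N at first, less as it goes down; beyond 4 mm it snaps down by itself and stays shut, let go before that it springs back up.
- rim_right_top (a point): Middle of the flat top of the right rim section, the short white strip (116 x 20 mm) at the box's -y side, its centre line 100 mm from the box's centre; moves down with it: 74 mm above the box's origin when raised, 66 mm when clicked shut. Frame axes as the food box.
- rim_right (a joint): Travel of the right rim section: 0 raised (open), 0.008 m fully down (shut). Snap action: it pushes back with about 6 N at first, less as it goes down; beyond 4 mm it snaps down by itself and stays shut, let go before that it springs back up.
- tray: Yellow plastic tray, fixed, 360 (x) x 560 (y) mm, walls 40 mm high and 6 mm thick, floor about 6 mm thick. Origin at the centre of its underside. The food box stands in its robot-side half.
- round_box_a: Round clear food box with a white lid, closed, loose in the far half of the tray; 94 mm diameter, 55 mm high, origin at the centre of its underside. Bystander.
- round_box_b: Round clear food box with a white lid, closed, loose in the far half of the tray; 82 mm diameter, 65 mm high, origin at the centre of its underside. Bystander.
- jar: Small amber glass jar with a metal cap, loose in the far half of the tray; 64 mm diameter, 85 mm high, origin at the centre of its underside. Bystander.

How it is judged:
By the outcome, as a careful person would: the job done as asked, in the order asked, and still so for the second after the job is handed in, with the robot touching nothing.
It also fails if it takes over 48 s, if anything falls off the work surface, if the arm or the gripper's body presses on something with over 40 N, if the wrist force passes 120 N, or if a joint passes its speed limit or range.

## Robot

A 6-joint arm with a two-finger parallel gripper is mounted at the origin on the work surface. World frame = base frame: x ahead of the robot, y to its left, z up, the work surface at z = 0. Lengths are in m, angles in rad, forces in N, time in s.
With the tool pointing down it reaches from about 0.275 to 1 m from the base axis. Payload 8.4 kg.
Tool frame: the origin (TCP) lies on the centre line of the jaws, within the pads' length; the fingertips stand 17 mm ahead of it and the grasp point (between the pads) lies 2 mm behind it (bot.tcp_to_tips is the y of the fingertips in the tool frame, in m); y points along the fingers, z is the direction in which the jaws open and shut, and the axes are right-handed (so a half turn about y gives the same grasp; the last joint's range is limited). The gripper opens to 85 mm and grips with 20 to 120 N. Pads are 22 mm wide; open, the fingers measure 114 mm over their backs; the gripper's body (76 mm by 85 mm) begins 54 mm behind the grasp point. The pads swing forward as they close: fully open they stand 13 mm farther back than shut.
Start: joints at [-1.278, 0.353, 1.633, -0, 1.155, -0.002], TCP at [0.182, -0.598, 0.248] pointing down, gripper open.
Joint ranges: [-2.63, 2.63], [-0.92, 2.1], [0.06, 2.66], [-1.3, 4.44], [0, 2.69], [-3.02, 3.02]. Speed limits (rad/s): [2.22, 2.22, 2.79, 3.14, 3.14, 3.14].

## Interface

Orientations are given as a unit quaternion [x, y, z, w].
In Python, from workcell import bot, hand, kinematics, get_obs, vision, hand_in gives the robot as it stands. The module is installed in compiled form; this text tells all that it offers. Calls block until the motion is done:
- bot.reach(position, orientation): joint-space move of the TCP to a pose.
- bot.servo_line(position, ori=None, velocity=0.15): straight line of the TCP; ori=None keeps the orientation; velocity is the mean speed in m/s.
- bot.goto_joints(angles): joint-space move.
- hand.move_gripper(opening, strength=None): finger opening in m; strength is the grip in N (None keeps the last); returns when the fingers have stopped.
- bot.dwell(seconds).
- kinematics.solve_ik(position, orientation): joint angles nearest the present ones, or None.
- get_obs(): the state.
- vision.read_camera(name): name is "scene" or "top" or "wrist"; returns a dict with "frame" (384x512x3 uint8, red, green, blue), "intrinsics" (3x3 intrinsics, pixels), "view" (4x4, takes a point from world to camera coordinates). Camera axes: x right, y down, z forward; pixel columns grow to the right and rows downward; lengths in m; the calibration is good to about 2 mm. A picture is of the moment at which its call begins. There is no depth.
A pose or a line that the arm cannot do raises bot.IKError and nothing moves.
- hand_in(): hands the job in, once; it reports no verdict.
The state is a dict: "time_s": time; "joint_pos": joint angles; "joint_vel": joint speeds; "joint_efforts": joint torques, N m; "position": TCP position; "orientation": TCP orientation; "wrist_force": force on the tool from outside, world axes, zero at the start; "ft_torque": the same for the moment, N m; "gripper_width": finger opening in m.
Only numpy, scipy, OpenCV 4.12 (cv2) and the standard library are available. Lean on these libraries where they do the work, as an engineer would, in place of code of your own. Each camera call takes 0.05 s, during which the arm holds its last target. There are 200 camera calls.

## Working session

There is one attempt and no reset: what is moved stays moved. The work goes in short steps, each a Python script; the robot and the scene stay as the last script left them, time stands still between calls to the robot, and variables do not carry over. Pictures are saved under pics/ and viewed, about 8 in all and at most 12, crops included, and the job is handed in when it is done.

```bash
mkdir -p pics; python3 - <<'E'
from workcell import bot,vision,get_obs
import cv2,numpy as np
for n in("top","scene"):
    c=vision.read_camera(n); cv2.imwrite(f"pics/{n}0.png",c["frame"][:,:,::-1]); np.savez(f"{n}0.npz",**c)
    print(n,c["intrinsics"].round(1).tolist(),c["view"].round(3).tolist())
o=get_obs();print(o["orientation"],o["position"],o["time_s"],bot.tcp_to_tips,o["gripper_width"],o["wrist_force"])
E
```

```text
top [[401.5, 0.0, 250.3], [0.0, 401.5, 195.2], [0.0, 0.0, 1.0]] [[-0.015, -1.0, 0.0, 0.06], [-0.999, 0.015, -0.05, 0.619], [0.05, -0.001, -0.999, 1.035], [0.0, 0.0, 0.0, 1.0]]
scene [[408.8, 0.0, 259.2], [0.0, 408.8, 186.6], [0.0, 0.0, 1.0]] [[0.47, 0.882, -0.007, -0.314], [0.504, -0.275, -0.819, -0.264], [-0.724, 0.382, -0.574, 1.435], [0.0, 0.0, 0.0, 1.0]]
[-0.10391472  0.69990012 -0.69897992  0.10377199] [ 0.18145637 -0.59763024  0.24760807] 0.1 0.017 0.08564687218173193 [ 0.33340508  0.67750535 -0.24291947]
```

View pics/top0.png

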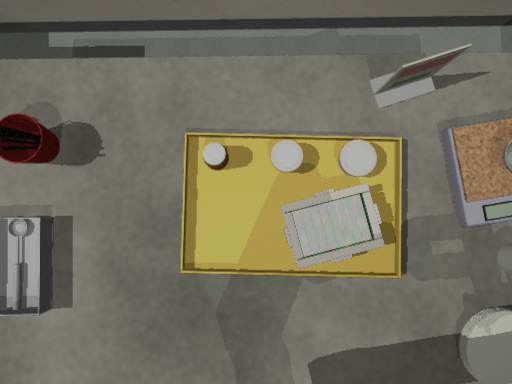

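View pics/scene0.png

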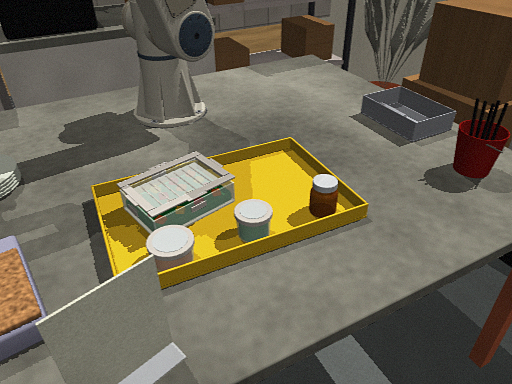

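The top view shows the rectangular box with rim corners near (282,206), (367,186), (384,240) and (298,267). The jar is at (216,155) and the round boxes at (287,155) and (358,157). The scene view confirms that the rim is raised all round. I'll cast the corners onto z=0.080 and look again with the wrist camera.

```bash
cat > h.py <<'E'
from workcell import bot,hand,kinematics,get_obs,vision,hand_in
import cv2,numpy as np
from scipy.spatial.transform import Rotation as R
def ray(c,px,z):
    V=c["view"];r=V[:3,:3];o=-r.T@V[:3,3]
    d=r.T@np.linalg.inv(c["intrinsics"])@np.array([px[0],px[1],1.])
    return o+d*(z-o[2])/d[2]
def proj(c,p):
    q=c["intrinsics"]@(c["view"][:3,:3]@p+c["view"][:3,3]);return q[:2]/q[2]
def down(a):  # jaw axis (tool z) along world angle a, tool y down
    z=np.array([np.cos(a),np.sin(a),0]);y=np.array([0,0,-1.]);return R.from_matrix(np.c_[np.cross(y,z),y,z]).as_quat()
E
python3 - <<'E'
from h import *
c=dict(np.load("top0.npz"))
P=np.array([ray(c,p,.08) for p in[(282,206),(367,186),(384,240),(298,267)]])
ctr=P.mean(0);print(P.round(3),ctr.round(3),[np.linalg.norm(P[i]-P[i-1]).round(3) for i in range(4)])
e=P[0]-P[1]+P[3]-P[2];yaw=np.arctan2(e[1],e[0])-np.pi/2;print("yaw",yaw)
hand.move_gripper(0.0)
o=get_obs();print(R.from_quat(o["orientation"]).as_matrix().round(2).tolist())
for a in(yaw,yaw+np.pi/2,yaw-np.pi/2,yaw+np.pi): 
    print(a,kinematics.solve_ik([ctr[0],ctr[1],.3],down(a)))
a=yaw+np.pi/2
bot.reach([ctr[0]-.05,ctr[1],.32],down(a))
c=vision.read_camera("wrist");np.savez("w0.npz",**c);cv2.imwrite("pics/w0.png",c["frame"][:,:,::-1])
V=c["view"];print("cam",(-V[:3,:3].T@V[:3,3]).round(3),V[2,:3].round(2),get_obs()["time_s"],get_obs()["gripper_width"])
E
```

```text
[[ 0.589 -0.026  0.08 ]
 [ 0.635 -0.236  0.08 ]
 [ 0.503 -0.274  0.08 ]
 [ 0.44  -0.062  0.08 ]] [ 0.542 -0.15   0.08 ] [np.float64(0.153), np.float64(0.215), np.float64(0.138), np.float64(0.22)]
yaw 0.25195558660289374
[[-0.96, 0.0, 0.29], [-0.29, 0.0, -0.96], [-0.0, -1.0, -0.0]]
0.25195558660289374 [-0.271975    0.20891158  1.71098514  0.          1.22169593 -0.52393059]
1.8227519133977903 [-2.71975005e-01  2.08911581e-01  1.71098514e+00 -4.44089210e-16
  1.22169593e+00 -2.09472692e+00]
-1.3188407401920028 [-2.71975005e-01  2.08911581e-01  1.71098514e+00 -4.44089210e-16
  1.22169593e+00  1.04686574e+00]
3.393548240192687 [-2.71975005e-01  2.08911581e-01  1.71098514e+00 -4.44089210e-16
  1.22169593e+00  2.61766206e+00]
cam [ 0.413 -0.171  0.444] [ 0.31  0.08 -0.95] 2.9 0.0001859440255943628
```

View pics/w0.png

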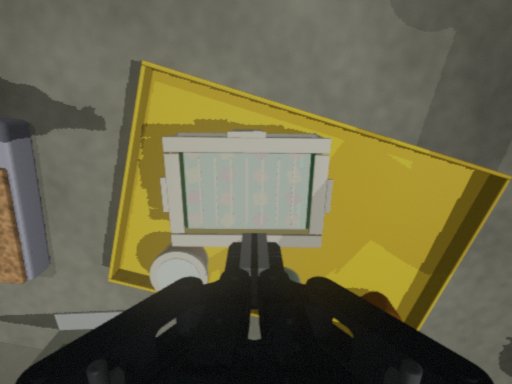

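The wrist view shows the rim unobstructed. The near strip runs along the top from (163,138) to (330,138), and the far strip runs along the bottom from (171,246) to (322,246).

```bash
python3 - <<'E'
from h import *
c=dict(np.load("w0.npz"));f=c["frame"]
cv2.imwrite("pics/w0c.png",cv2.resize(f[120:260,140:350,::-1],None,fx=3.8,fy=3.8,interpolation=cv2.INTER_CUBIC)[:600,:800])
P=np.array([ray(c,p,.08) for p in[(163,138),(330,138),(322,246),(171,246)]])
ctr=P.mean(0);print(P.round(3).tolist(),ctr.round(4),[np.linalg.norm(P[i]-P[i-1]).round(3) for i in range(4)])
for i in range(4):
    d=P[i]-P[i-1];print(np.degrees(np.arctan2(d[1],d[0])).round(1))
E
```

```text
[[0.489, -0.272, 0.08], [0.436, -0.064, 0.08], [0.587, -0.024, 0.08], [0.642, -0.238, 0.08]] [ 0.5387 -0.1494  0.08  ] [np.float64(0.157), np.float64(0.215), np.float64(0.157), np.float64(0.221)]
-167.3
104.3
14.9
-75.7
```

View pics/w0c.png

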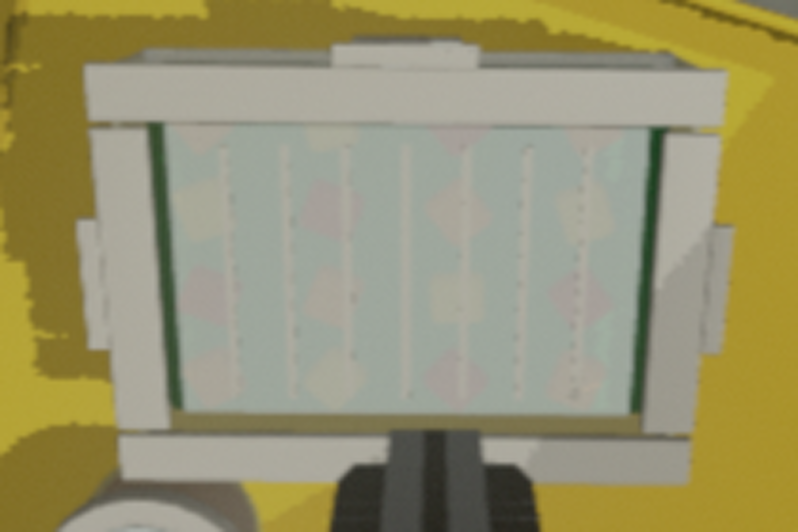

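The edges measure 157 x 218 mm against a nominal 160 x 220. The centre is (0.539,-0.149) with yaw about 14.3°, which agrees with the top view to within 3 mm. I'll start on the near side, using force-guarded steps.

```bash
cat >> h.py <<'E'
C=np.array([.539,-.1493]);YAW=0.25
U=np.array([np.cos(YAW),np.sin(YAW)]);W=np.array([-U[1],U[0]])
SIDE=dict(near=-.07*U,far=.07*U,left=.1*W,right=-.1*W)
def press(s,ztop,zmin=.071,stepdown=.0012,travel=.0062):
    p=C+SIDE[s];q=down(YAW+np.pi/2);t=bot.tcp_to_tips
    P=lambda z:[p[0],p[1],z+t]
    bot.reach(P(.115),q) if get_obs()["position"][2]>.2 else bot.servo_line(P(.115),q,.2)
    bot.servo_line(P(ztop),velocity=.1);bot.dwell(.1)
    f0=np.array(get_obs()["wrist_force"]);z=ztop;zc=None;log=[]
    while z-stepdown>=zmin:
        z-=stepdown;bot.servo_line(P(z),velocity=.02)
        o=get_obs();f=o["wrist_force"][2]-f0[2];log.append((round((o["position"][2]-t)*1e3,1),round(f,1)))
        if zc is None and f>2.5: zc=z+stepdown/2
        if f>18 or (zc and zc-z>=travel): break
    bot.servo_line(P(.105),velocity=.15)
    print(s,zc,log,get_obs()["time_s"]);return zc
E
python3 - <<'E'
from h import *
press("near",.095)
E
```

```text
near 0.07999999999999992 [(np.float64(94.1), np.float64(0.5)), (np.float64(92.5), np.float64(0.6)), (np.float64(91.3), np.float64(0.2)), (np.float64(90.1), np.float64(0.4)), (np.float64(88.9), np.float64(1.4)), (np.float64(87.7), np.float64(1.1)), (np.float64(86.5), np.float64(1.0)), (np.float64(85.3), np.float64(1.2)), (np.float64(84.1), np.float64(0.1)), (np.float64(82.9), np.float64(2.0)), (np.float64(81.7), np.float64(1.6)), (np.float64(80.5), np.float64(1.0)), (np.float64(79.6), np.float64(6.0)), (np.float64(78.3), np.float64(3.2)), (np.float64(76.9), np.float64(1.6)), (np.float64(75.5), np.float64(0.2)), (np.float64(74.5), np.float64(1.0)), (np.float64(73.3), np.float64(1.2))] 8.9917
```

Contact came at 80 mm as predicted, and the force fell away past 4 mm of travel, so the near side snapped shut. Now the other three.

```bash
python3 - <<'E'
from h import *
for s in("left","far","right"): press(s,.084)
bot.servo_line([C[0]-.05*1,C[1],.32],velocity=.25)
c=vision.read_camera("wrist");np.savez("w1.npz",**c)
cv2.imwrite("pics/w1c.png",cv2.resize(c["frame"][110:310,120:390,::-1],None,fx=2.9,fy=2.9,interpolation=cv2.INTER_CUBIC))
c=vision.read_camera("scene");a=np.load("scene0.npz")["frame"]
v=np.hstack([x[130:280,90:360,::-1] for x in(a,c["frame"])]);v=np.vstack([x[130:280,90:350,::-1] for x in(a,c["frame"])])
cv2.imwrite("pics/s1.png",cv2.resize(v,None,fx=2,fy=2,interpolation=cv2.INTER_CUBIC))
print(get_obs()["time_s"])
E
```

```text
left 0.07979999999999998 [(np.float64(83.1), np.float64(1.0)), (np.float64(81.6), np.float64(0.5)), (np.float64(80.3), np.float64(-0.1)), (np.float64(79.4), np.float64(4.5)), (np.float64(78.0), np.float64(3.1)), (np.float64(76.6), np.float64(0.6)), (np.float64(75.4), np.float64(0.2)), (np.float64(74.3), np.float64(-0.7)), (np.float64(73.1), np.float64(0.4))] 12.9167
far 0.07979999999999998 [(np.float64(83.2), np.float64(-0.9)), (np.float64(81.6), np.float64(-1.1)), (np.float64(80.3), np.float64(0.7)), (np.float64(79.4), np.float64(4.8)), (np.float64(78.1), np.float64(2.8)), (np.float64(76.5), np.float64(0.1)), (np.float64(75.3), np.float64(-0.5)), (np.float64(74.3), np.float64(-0.2)), (np.float64(73.1), np.float64(0.2))] 16.8417
right 0.07979999999999998 [(np.float64(83.1), np.float64(-0.4)), (np.float64(81.6), np.float64(-0.3)), (np.float64(80.3), np.float64(-0.4)), (np.float64(79.5), np.float64(4.3)), (np.float64(78.1), np.float64(3.2)), (np.float64(76.5), np.float64(-0.2)), (np.float64(75.3), np.float64(0.1)), (np.float64(74.3), np.float64(0.2)), (np.float64(73.1), np.float64(-1.0))] 20.7667
21.95
```

View pics/w1c.png

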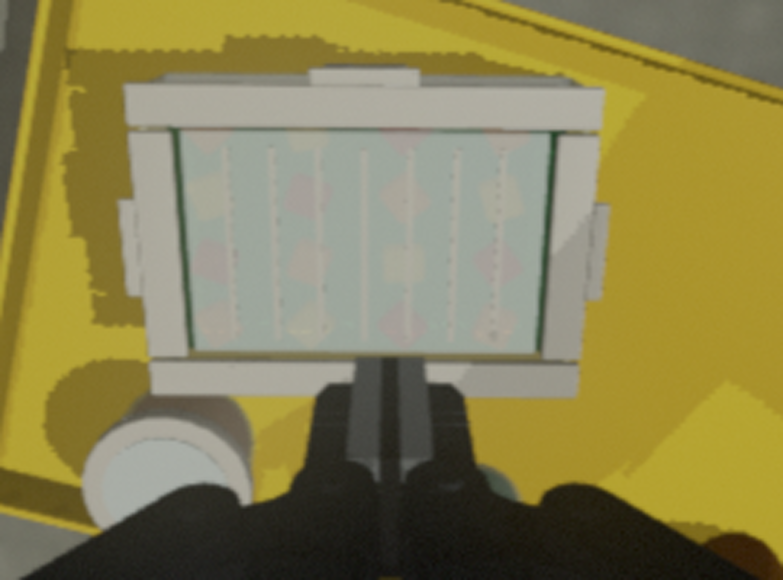

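View pics/s1.png

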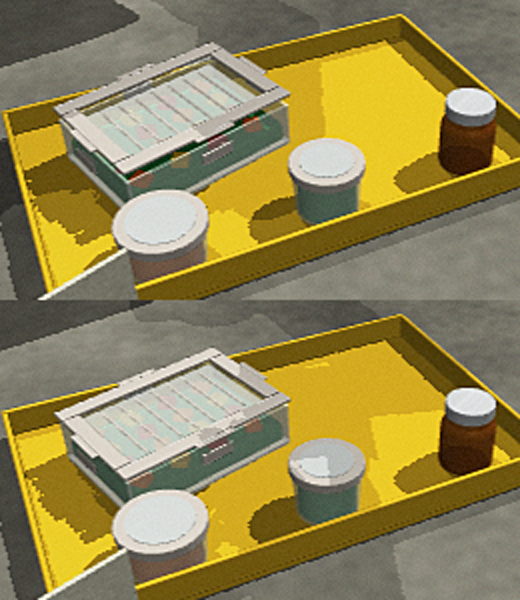

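In the wrist picture, the inner wall of the rim is much narrower on all four sides. In the scene comparison (before on top, after below), the whole rim sits flat and the box, round boxes and jar haven't moved.

```bash
python3 -c "
from h import *
hand_in()"
```

```text
the job is handed in; nothing more can be done
```

I pressed all four rim sections shut with the closed fingertips, in the order near, left, far, right, and handed the job in. The clock read about 22 s of the 48 s allowed.

- **Force:** on each side the fingers met the rim about 80 mm above the table, as expected. It pushed back with 4–6 N, then the force dropped to the sensor's noise level (about 1 N) by 4 mm of travel. I followed each section down to about 73 mm; fully shut is about 72 mm.
- **Pictures:** the last wrist and scene views, judged by eye, show the rim flat on all four sides. The box, round boxes and jar are where they were, and the arm was raised clear of the box.
- **Limits of the check:** I did not press again to measure each rim's final height. No check failed or disagreed.

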